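Set the cursor of a sprung draw gauge and hold the pull rod at its check mark

TASK

Check the spring of the blue draw gauge: slide the orange-gripped cursor along its bar until its hairline lies on the green check line of the white scale, and let go of it. Then pull the sprung rod out by its red-flanged black hand grip until the red pointer stands in line with the hairline, without overshooting it by more than a few millimetres, and finish holding the rod steadily there: the program ends with the grip still in the fingers. Leave the cursor where it was set and do not knock the tin, nut, bolt or chalk about.

Things in the scene. Friction and masses are not known exactly. Their poses are not given: they have to be found in the camera images.
- gauge: Draw gauge screwed to the cart: grey base 150x200x12 (x -80..70, y -115..85); scale shelf x -30..6, top z 58; cursor guide bar along y at x -55, z 40, on end posts at y -98 and 52, tops z 51. (mm) Origin: on the cart top. +y is the way the rod is pulled and the cursor slid; z up. Fixed, but its place and yaw (within 0.3 of world) change each time.
- barrel_front (a point): Centre of the front face (y +88) of the brass bush from which the rod comes out. The blue barrel, 34 in diameter (caps 39), runs from here 212 towards -y, its axis at gauge x +35, z 45; two aluminium clamps on it, tops z 64. (mm)
- scale_plate: White scale plate 32 x 90 x 1.6 mm on the gauge's shelf, black divisions every 5 mm, with one green check line 3 mm wide across it (along x). Origin: on the middle of the green check line, at the underside of the plate; axes parallel to the gauge's (y = direction of pull). It is fixed, but sits in a different place along the gauge each time.
- cursor: Cursor sliding along y on the guide bar: travel 105, about 2 N friction, stays where left. (mm) Origin: centre of its upright orange thumb grip (z 65), 22 (x) x 12 (y), z 48 to 81, on a black saddle 24x22 (z 29 to 51). A clear window 18 wide at z 63 reaches over the scale to +x. Pinch from above, closing along y. Starts behind (-y of) the check line, 10 to 28 ahead of the pointer.
- hairline (a point): The barrel-side (+x) end of the black hairline in the cursor's clear window, 50 mm in x from the cursor's origin, same y: the y of this point along the gauge is the cursor's reading. Axes parallel to the gauge's.
- pull_rod: Sprung steel rod, 10 thick, sliding out along +y, travel 110. (mm) Origin: centre of its hand grip, on the axis, z 45: black neck 23 in diameter, 34 long (y), between red flanges of 34 diameter, 6 thick. Grip the neck from above, closing along x. At rest the rear flange is 17 in front of the bush. Pull is about 5 N at rest plus 1.1 N per 10 mm; let go, it springs back.
- pointer_tip (a point): Tip of the red pointer which is fixed to the rod and stands out through the slot in the top of the barrel, towards the scale, z 64.5 mm; it moves with the rod along y. In the gauge's y it lies 210 mm behind the grip's centre. The check line lies 45 to 80 mm in front of its rest position.
- tin: Bystander: round aluminium tin with lid, 58 mm diameter, 36 mm high, behind the gauge (+x). Origin at the centre of its underside.
- hex_nut: Bystander: loose hexagon nut 30 x 34 x 16 mm, lying in front of the gauge. Origin at the centre of its underside.
- bolt: Bystander: hexagon bolt 90 mm long, 28 mm high at its head, lying on its side in front of the gauge. Origin at its underside, near mid-length.
- chalk_stick: Bystander: white piece of chalk 12 x 32 x 10 mm, lying behind the rod's hand grip. Origin at the centre of its underside.

How it is judged:
On the way:
1. the cursor's hairline lies on the green check line and the cursor has been let go (y of hairline in the frame of scale_plate between -0.003 and 0.003 m and contact force between the fingers and cursor below 0.2 N), for 0.3 s.
At the end, for the whole second after the job is handed in: The cursor's hairline is within 3 mm of the middle of the green check line and untouched; the red pointer is within 3 mm of the hairline, measured along the gauge's y; the rod stands still (under 10 mm/s) and is held by the fingers (contact force over 3 N) through the last second (y of hairline in the frame of scale_plate between -0.003 and 0.003 m and y of pointer_tip in the frame of hairline between -0.003 and 0.003 m and contact force between the fingers and pull_rod above 3 N and linear speed of pull_rod below 0.01 m/s and contact force between each of the arm, the fingers and cursor below 0.5 N); the arm keeps its last pose, push and grip.
It fails at once if the pointer is pulled more than 10 mm past the hairline (y of pointer_tip in the frame of hairline above 0.01 m).
It fails at once if the tin is moved by more than 20 mm (distance of tin from where it was at the start of the episode above 0.02 m).
It fails at once if the nut is moved by more than 20 mm (distance of hex_nut from where it was at the start of the episode above 0.02 m).
It fails at once if the bolt is moved by more than 20 mm (distance of bolt from where it was at the start of the episode above 0.02 m).
It fails at once if the chalk is moved by more than 20 mm (distance of chalk_stick from where it was at the start of the episode above 0.02 m).
It also fails if it takes over 51 s, if anything falls off the work surface, if the arm or the gripper's body presses on something with over 40 N, if the wrist force passes 120 N, or if a joint passes its speed limit or range.

ROBOT

A 6-joint arm with a two-finger parallel gripper is mounted at the origin on a cart in front of the work surface, level with it; the furniture and walls round the work are solid. World frame = base frame: x ahead of the robot, y to its left, z up, the work surface at z = 0. Lengths are in m, angles in rad, forces in N, time in s.
With the tool pointing down it reaches from about 0.35 to 0.725 m from the base axis. Payload 6 kg.
Tool frame: the origin (TCP) lies between the finger pads; the fingertips stand env.tip_extent ahead of it and the grasp point (between the pads) lies 3 mm ahead of it (env.tip_extent is the distance from the TCP to the fingertips, in m); z points along the fingers, y is the line along which they close (so a half turn about z gives the same grasp; the last joint's range is limited). The gripper opens to 85 mm and grips with 20 to 120 N. Pads are 22 mm wide; open, the fingers measure 114 mm over their backs; the gripper's body (76 mm by 85 mm) begins 54 mm behind the grasp point. The pads swing forward as they close: fully open they stand 13 mm farther back than shut.
Start: joints at [1.53, 0.04, 0.085, 0, -1.615, -0.334], TCP at [0.22, 0.558, 0.253] pointing down, gripper open.
Joint ranges: [-2.56, 2.56], [-1.29, 2.01], [-1.08, 1.49], [-3.29, 1.98], [-2.81, -0.18], [-2.99, 2.99]. Speed limits (rad/s): [2.57, 2.57, 3.01, 3.14, 3.14, 3.14].

INTERFACE

Orientations are given as a unit quaternion [x, y, z, w].
In Python, from workcell import env, eyes gives the robot as it stands. The module is installed in compiled form; this text tells all that it offers.
- The arm moves only by the tool arm_command, never from a script. Its argument "targets" is a list of rows, each an object of numbers: "x", "y", "z": the shift along the tool's x, y, z in units of 40 mm (1.0 is 40 mm); "yaw": the turn about the tool's z in units of 8 degrees (1.0 is 8 degrees). In form: [{"x": .., "y": .., "z": .., "yaw": ..}, ...]. A call has 1 to 8 rows; each row shifts and turns the commanded pose from where the row before left it, along the tool's axes as they then stand; what a row does not reach is not made up. A row lasts 1/10 s, in which the tool goes at most 50 mm and 8.59 degrees, less where a joint would pass 70% of its speed; a pose out of reach is approached as far as the arm can. A call is refused whole if a number of a shift passes 1 or a number of a turn 1, either way. A call with a gripper value outside its range is refused whole. "claw" is the finger opening in mm, from 0 to 85.4, set as the call begins (left out, the last holds). The fingers move at their own pace and stop on an object; "grip_force" is the grip in N (left out, the last holds). Time passes only in rows, so rows that do not move let the fingers close. It gives the time, the measured TCP pose, the force, the opening and the grip force at its end, in the units of the state.
- env.read_state(): the state, without advancing time (a new reading comes with each control period).
- eyes.camera(name): name is "side" or "top"; returns a dict with "color" (384x512x3 uint8, red, green, blue), "mtx" (3x3 intrinsics, pixels), "R" (3x3) and "t" (3): a world point X has camera coordinates R X + t. Camera axes: x right, y down, z forward; pixel columns grow to the right and rows downward; lengths in m; the calibration is good to about 2 mm. A picture is of the moment at which its call begins. There is no depth.
- env.sign_off(): hands the job in; it is judged then, once.
The state is a dict: "clock": time; "q": joint angles; "joint_velocities": joint speeds; "joint_torque": joint torques, N m; "eef_pos": TCP position; "tool_rot": TCP orientation; "contact_force": force on the tool from outside, world axes, zero at the start; "moment": the same for the moment, N m; "opening": finger opening in m; "finger_force": force on a finger pad.
Only numpy, scipy, OpenCV 4.12 (cv2) and the standard library are available. Lean on these libraries where they do the work, as an engineer would, in place of code of your own. Each camera call takes 0.05 s, during which the arm holds its last target. There are 200 camera calls.

## Working session

There is one attempt and no reset: what is moved stays moved. The work goes in short steps, Python scripts to look and compute and a tool call to move; the robot and the scene stay as the last step left them, time stands still between calls to the robot, and variables do not carry over. Pictures are saved under pics/ and viewed, at most 10 in all, crops included, and the job is handed in when it is done.

Besides the shell and the picture viewer there is one more tool, called after "Request:" by a JSON object that holds its "name" and its "arguments". arm_command: Moves the arm, as the interface text tells. Its arguments: {"type":"object","properties":{"targets":{"type":"array","items":{"type":"object","properties":{"x":{"type":"number"},"y":{"type":"number"},"z":{"type":"number"},"yaw":{"type":"number"}}}},"claw":{"type":"number"},"grip_force":{"type":"number"}},"required":["targets"]}

```bash
mkdir -p pics; python3 - <<'E'
from workcell import env, eyes
import cv2, numpy as np
s=env.read_state(); print({k:np.round(v,3).tolist() for k,v in s.items()}, env.tip_extent)
for n in("top","side"):
    c=eyes.camera(n); cv2.imwrite(f"pics/{n}0.png",c["color"][:,:,::-1]); np.savez(f"{n}0.npz",**c)
    print(n,c["mtx"].round(1).tolist(),(-c["R"].T@c["t"]).round(3),c["R"].round(3).tolist())
E
```

```text
{'clock': 0.0, 'q': [1.53, 0.041, 0.084, -0.0, -1.615, -0.334], 'joint_velocities': [0.0, -0.001, -0.001, 0.001, -0.0, -0.001], 'joint_torque': [-0.0, -36.82, 34.742, 6.932, -0.005, -0.0], 'eef_pos': [0.219, 0.558, 0.252], 'tool_rot': [0.982, -0.186, -0.0, 0.001], 'contact_force': [-0.315, 0.377, -0.094], 'moment': [-0.024, 0.013, -0.017], 'finger_force': 0.0, 'opening': 0.085} 0.022
top [[347.4, 0.0, 256.6], [0.0, 347.4, 191.5], [0.0, 0.0, 1.0]] [ 0.459 -0.122  0.922] [[0.029, -0.999, 0.021], [-0.997, -0.03, -0.065], [0.066, -0.019, -0.998]]
side [[448.8, 0.0, 262.8], [0.0, 448.8, 190.6], [0.0, 0.0, 1.0]] [0.442 0.56  0.53 ] [[-0.992, -0.126, 0.015], [-0.082, 0.546, -0.834], [0.097, -0.828, -0.552]]
```

View pics/top0.png

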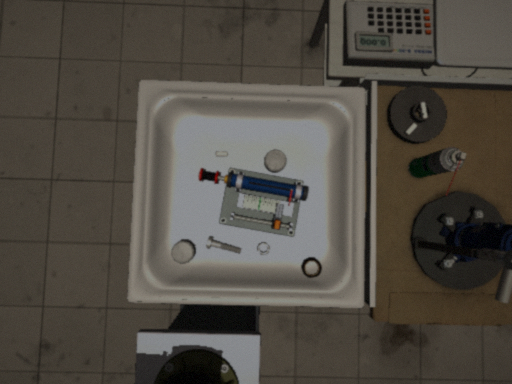

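View pics/side0.png

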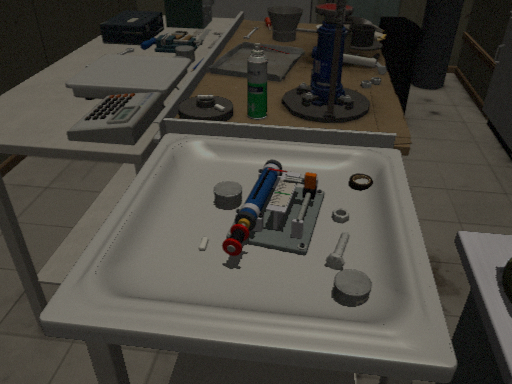

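```bash
python3 - <<'E'
import cv2
a=cv2.imread("pics/top0.png")[140:260,185:325]; cv2.imwrite("pics/topc.png",cv2.resize(a,None,fx=5,fy=5,interpolation=cv2.INTER_CUBIC))
a=cv2.imread("pics/side0.png")[155:260,215:335]; cv2.imwrite("pics/sidec.png",cv2.resize(a,None,fx=5.5,fy=5.5,interpolation=cv2.INTER_CUBIC))
E
```

```text
(no output)
```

View pics/topc.png

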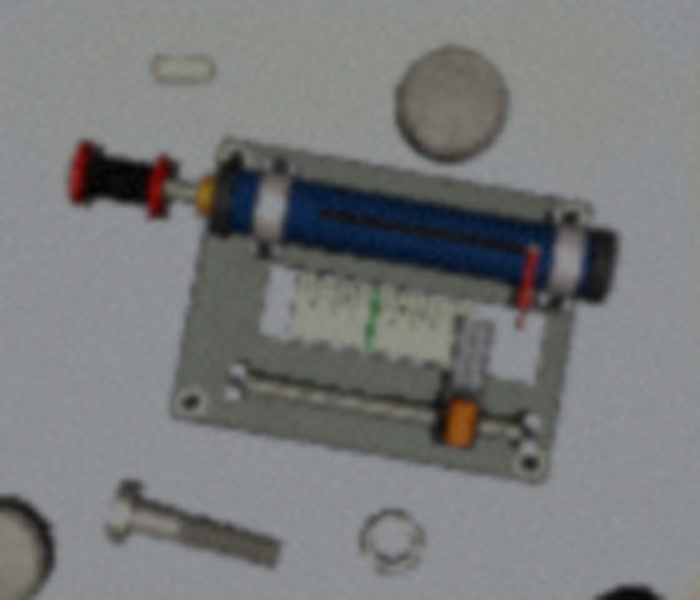

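View pics/sidec.png

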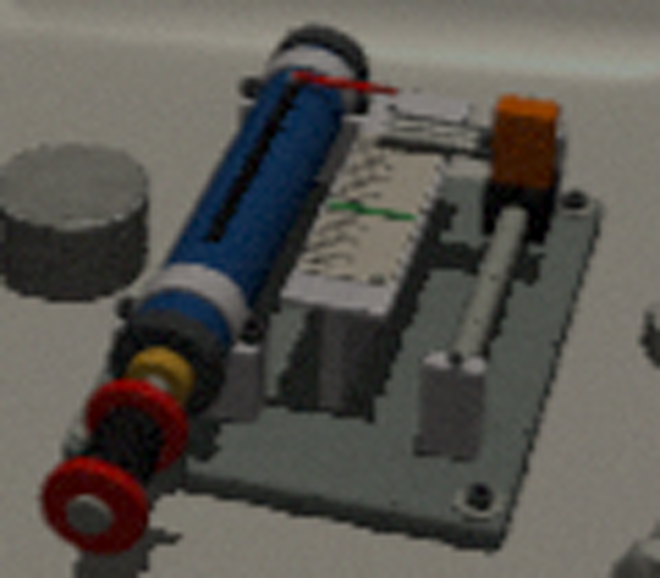

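```bash
cat > fit.py <<'E'
import numpy as np, cv2, sys
from scipy.optimize import least_squares
def load(tag): return {n:dict(np.load(f"{n}{tag}.npz")) for n in("top","side")}
def proj(c,X):
    p=(np.atleast_2d(X)@c["R"].T+c["t"])@c["mtx"].T; return p[:,:2]/p[:,2:]
def w(g,P): # gauge mm -> world m
    P=np.atleast_2d(P)/1000.; c,s=np.cos(g[2]),np.sin(g[2])
    return np.c_[g[0]+c*P[:,0]-s*P[:,1],g[1]+s*P[:,0]+c*P[:,1],P[:,2]]
def blob(c,cond,box):
    im=c["color"].astype(float); x0,y0,x1,y1=box; R,G,B=[im[y0:y1,x0:x1,i] for i in range(3)]
    wt=np.clip(cond(R,G,B),0,None); n,l,st,ce=cv2.connectedComponentsWithStats((wt>8).astype(np.uint8))
    k=1+np.argmax([wt[l==i].sum() for i in range(1,n)]); m=cv2.dilate((l==k).astype(np.uint8),np.ones((3,3)))*wt
    yy,xx=np.mgrid[y0:y1,x0:x1]; return np.array([(m*xx).sum(),(m*yy).sum()])/m.sum()
orange=lambda R,G,B: (np.minimum(R-B-40,(G-B)*3-10))*(G>R*.3)
green=lambda R,G,B: G-np.maximum(R,B)-12
def hullc(c,g,lo,hi):
    P=np.array([[x,y,z] for x in(lo[0],hi[0]) for y in(lo[1],hi[1]) for z in(lo[2],hi[2])])
    h=cv2.convexHull(proj(c,w(g,P)).astype(np.float32)*64); m=cv2.moments(h); return np.array([m["m10"],m["m01"]])/m["m00"]/64
E
cat > run0.py <<'E'
from fit import *
C=load("0"); T=lambda u,v:((np.array([u,v])+.5)/5-.5+[185,140]); S=lambda u,v:((np.array([u,v])+.5)/5.5-.5+[215,155])
fixed=[("top",T(225,138),(70,85,12)),("top",T(592,205),(70,-115,12)),("top",T(545,485),(-80,-115,12)),("top",T(172,415),(-80,85,12)),
("top",T(237,380),(-55,52,51)),("top",T(528,427),(-55,-98,51)),("top",T(203,193),(35,88,45)),
("side",S(598,197),(-80,-115,12)),("side",S(457,360),(-55,52,51)),("side",S(498,535),(-80,85,12))]
box={"top":(230,180,290,240),"side":(265,160,325,215)}
O={n:blob(C[n],orange,box[n]) for n in C}; G={n:blob(C[n],green,box[n]) for n in C}
print(O,G)
def res(p):
    g=p[:3]; yc,yk,yp,yr=p[3:7]; sh={"top":p[7:9],"side":p[9:11]}; r=[]
    for n,uv,P in fixed: r.append((proj(C[n],w(g,P))[0]+sh[n]-uv)*.7)
    for n in C:
        r.append((hullc(C[n],g,(-66,yc-6,51),(-44,yc+6,81))+sh[n]-O[n])*1.5)
        r.append((proj(C[n],w(g,(-12,yk,59.6)))[0]+sh[n]-G[n])*1.5)
    r.append(proj(C["top"],w(g,(35,yr,45)))[0]+sh["top"]-T(120,179.5))
    r.append(proj(C["top"],w(g,(12,yp,64.5)))[0]+sh["top"]-T(521,321))
    r.append(p[7:11]); return np.concatenate(r)
f=least_squares(res,[.45,-.1,-.2,-60,0,-80,125]+[0]*4,x_scale=[.01,.01,.1,10,10,10,10,1,1,1,1])
print(f.x.round(4)); print(f.fun.reshape(-1,2).round(2).tolist())
g=f.x[:3]; print("cursor",w(g,(-55,f.x[3],65)),"line dy",f.x[4]-f.x[3],"grip",w(g,(35,f.x[6],45)), "travel", f.x[4]-f.x[5],f.x[4]-f.x[6]+210)
np.save("g.npy",f.x)
E
python3 run0.py
```

```text
{'top': array([276.73940757, 224.12373453]), 'side': array([310.25041876, 176.94786432])} {'top': array([259.159375, 203.284375]), 'side': array([282.07915567, 192.86015831])}
[ 4.99400e-01 -1.33100e-01 -1.50600e-01 -6.07873e+01 -9.80610e+00
 -8.17905e+01  1.29116e+02  1.87630e+00  1.50000e-03 -1.14250e+00
 -9.94000e-01]
[[-0.37, -0.05], [0.47, 0.13], [0.22, 0.34], [-0.38, 0.54], [-0.1, 0.46], [0.47, 1.4], [-0.47, 0.31], [0.81, -0.0], [-0.38, -0.19], [0.56, -0.42], [-0.02, 0.71], [0.27, 0.56], [-0.73, 4.37], [-0.21, 0.2], [-0.07, 0.23], [0.91, -4.52], [1.88, 0.0], [-1.14, -0.99]]
cursor [[ 0.43587565 -0.18491202  0.065     ]] line dy 50.98117353305011 grip [[ 0.55334409 -0.01065808  0.045     ]] travel 71.98432564448912 71.0778568206189
```

```bash
sed -i 's|^print(O,G)|O["side"]=S(526,143)|; s|T(521,321))|T(521,321))*[1,0]|; s|(12,yp,64.5)|(3,yp,64.5)|' run0.py; sed -i 's|r.append(proj(C\["top"\],w(g,(3,yp,64.5)))\[0\]+sh\["top"\]-T(521,321))\*\[1,0\]|r.append((proj(C["top"],w(g,(3,yp,64.5)))[0]+sh["top"]-T(521,321))*[1,0])|' run0.py; python3 run0.py
python3 - <<'E'
from scipy.spatial.transform import Rotation as R
import numpy as np
from workcell import env
print(R.from_quat(env.read_state()["tool_rot"]).as_matrix().round(3))
E
```

```text
[ 5.014000e-01 -1.356000e-01 -1.486000e-01 -5.987000e+01 -9.944900e+00
 -8.117480e+01  1.286145e+02  8.211000e-01  2.933000e-01 -8.600000e-03
  1.970000e-02]
[[-0.46, -0.33], [0.39, -0.25], [0.22, -0.04], [-0.39, 0.27], [-0.09, 0.15], [0.49, 1.0], [-0.52, 0.02], [0.86, 0.15], [-0.28, -0.17], [0.66, -0.49], [-0.5, -0.22], [0.35, -0.18], [-0.71, -0.43], [0.07, 0.41], [0.06, -0.12], [0.03, -0.0], [0.82, 0.29], [-0.01, 0.02]]
cursor [[ 0.43815755 -0.18666524  0.065     ]] line dy 49.92517440931802 grip [[ 0.55506524 -0.01357851  0.045     ]] travel 71.22990883304998 71.44062040807509
[[ 0.931 -0.366 -0.   ]
 [-0.366 -0.931 -0.002]
 [ 0.     0.002 -1.   ]]
```

Request:
{"name": "arm_command", "arguments": {"targets": [{"yaw": -0.81},{"yaw": -0.81},{"x": 0.6,"y": 0.8},{"x": 0.6,"y": 0.8},{"x": 0.6,"y": 0.8},{"x": 0.6,"y": 0.8},{"x": 0.6,"y": 0.8},{"x": 0.6,"y": 0.8}], "claw": 40, "grip_force": 30}}

```text
validation failed for argument at $.ta...
```

Request:
{"name": "arm_command", "arguments": {"targets": [{"x": 0.5,"y": 0.8},{"x": 0.5,"y": 0.8},{"x": 0.5,"y": 0.8},{"x": 0.5,"y": 0.8},{"x": 0.5,"y": 0.8},{"x": 0.5,"y": 0.8},{"x": 0.5,"y": 0.8},{"x": 0.4,"y": 0.8}]}}

```text
validation failed for argument at $.ta...
```

Request:
{"name": "arm_command", "arguments": {"targets": [{"x": 0.3,"y": 0.8},{"x": 0.2,"y": 0.8},{"y": 0.8},{"y": 0.8},{"y": 0.8},{"y": 0.8},{},{}]}}

```text
validation failed for argument at $.ta...
```

```bash
cat > where.py <<'E'
from workcell import env
import numpy as np
from scipy.spatial.transform import Rotation as R
g=np.load("g.npy"); s=env.read_state(); p=np.array(s["eef_pos"]); M=R.from_quat(s["tool_rot"]).as_matrix()
c,q=np.cos(g[2]),np.sin(g[2]); d=p[:2]-g[:2]
print("t",round(s["clock"],2),"gauge xyz mm",np.round([1e3*(c*d[0]+q*d[1]),1e3*(-q*d[0]+c*d[1]),1e3*p[2]],1),"toolx ang - gauge deg",np.degrees(np.arctan2(M[1,0],M[0,0])-g[2]).round(2),"tilt",M[:,2].round(4),"open",round(s["opening"]*1e3,1),"F",np.round(s["contact_force"],1),"ff",np.round(s["finger_force"],1),"q",np.round(s["q"],2))
f=np.array(s["contact_force"]); print("F gauge",(c*f[0]+q*f[1]).round(2),(-q*f[0]+c*f[1]).round(2))
E
python3 where.py
```

```text
t 0.1 gauge xyz mm [-381.5  644.4  252.4] toolx ang - gauge deg -12.96 tilt [-5.0e-04 -1.5e-03 -1.0e+00] open 85.4 F [-0.2  0.6 -0.7] ff 0.0 q [ 1.53  0.04  0.08 -0.   -1.62 -0.33]
F gauge -0.29 0.55
```

Request:
{"name": "arm_command", "arguments": {"targets": [{"x": 0,"y": 0,"z": 0,"yaw": -0.81},{"x": 0,"y": 0,"z": 0,"yaw": -0.81},{"x": 0.6,"y": 0.8,"z": 0,"yaw": 0},{"x": 0.6,"y": 0.8,"z": 0,"yaw": 0},{"x": 0.6,"y": 0.8,"z": 0,"yaw": 0},{"x": 0.6,"y": 0.8,"z": 0,"yaw": 0},{"x": 0.6,"y": 0.8,"z": 0,"yaw": 0},{"x": 0.6,"y": 0.8,"z": 0,"yaw": 0}], "claw": 40, "grip_force": 30}}

```text
clock: 0.9
eef_pos: [0.3339, 0.3455, 0.253]
tool_rot: [0.997, -0.074, -0.0, 0.0]
contact_force: [1.8, 0.4, 0.4]
opening: 0.0397
finger_force: 0.0
```

```bash
python3 where.py
```

```text
t 0.9 gauge xyz mm [-236.8  451.   253. ] toolx ang - gauge deg 0.02 tilt [-3.e-04 -3.e-04 -1.e+00] open 39.7 F [1.8 0.4 0.4] ff 0.0 q [ 1.22 -0.28 -0.21 -0.   -1.64  0.2 ]
F gauge 1.71 0.64
```

Request:
{"name": "arm_command", "arguments": {"targets": [{"x": 0.4,"y": 0.8,"z": 0,"yaw": 0},{"x": 0.4,"y": 0.8,"z": 0,"yaw": 0},{"x": 0.4,"y": 0.8,"z": 0,"yaw": 0},{"x": 0.4,"y": 0.8,"z": 0,"yaw": 0},{"x": 0.3,"y": 0.8,"z": 0,"yaw": 0},{"x": 0.3,"y": 0.8,"z": 0,"yaw": 0},{"x": 0.3,"y": 0.8,"z": 0,"yaw": 0},{"x": 0.3,"y": 0.8,"z": 0,"yaw": 0}]}}

```text
clock: 1.7
eef_pos: [0.4064, 0.076, 0.2531]
tool_rot: [0.997, -0.074, -0.0, -0.0]
contact_force: [-0.4, 0.2, 0.1]
opening: 0.0403
finger_force: 0.0
```

Request:
{"name": "arm_command", "arguments": {"targets": [{"x": 0.3,"y": 0.8,"z": 0,"yaw": 0},{"x": 0.3,"y": 0.8,"z": 0,"yaw": 0},{"x": 0.3,"y": 0.8,"z": 0,"yaw": 0},{"x": 0.3,"y": 0.8,"z": 0,"yaw": 0},{"x": 0.2,"y": 0.8,"z": 0,"yaw": 0},{"x": 0.2,"y": 0.8,"z": 0,"yaw": 0},{"x": 0.05,"y": 0.8,"z": 0,"yaw": 0},{"x": 0,"y": 0.8,"z": 0,"yaw": 0}]}}

```text
clock: 2.5
eef_pos: [0.4335, -0.1869, 0.2528]
tool_rot: [0.997, -0.074, -0.0, -0.0]
contact_force: [0.6, 0.4, 0.4]
opening: 0.04
finger_force: 0.0
```

Request:
{"name": "arm_command", "arguments": {"targets": [{"x": 0,"y": 0,"z": 0.8,"yaw": 0},{"x": 0,"y": 0,"z": 0.8,"yaw": 0},{"x": 0,"y": 0,"z": 0.6,"yaw": 0},{"x": 0,"y": 0,"z": 0,"yaw": 0},{"x": 0,"y": 0,"z": 0,"yaw": 0}]}}

```text
clock: 3.0
eef_pos: [0.4338, -0.1858, 0.166]
tool_rot: [0.997, -0.074, -0.0, 0.0]
contact_force: [0.9, 0.2, 0.5]
opening: 0.04
finger_force: 0.0
```

```bash
python3 where.py; python3 - <<'E'
from workcell import eyes
import cv2, numpy as np
c=eyes.camera("side"); cv2.imwrite("pics/side1.png",c["color"][:,:,::-1])
a=c["color"][100:270,200:370,::-1]; cv2.imwrite("pics/side1c.png",cv2.resize(a,None,fx=3.5,fy=3.5,interpolation=cv2.INTER_CUBIC))
E
```

```text
t 3.0 gauge xyz mm [-59.4 -59.7 166. ] toolx ang - gauge deg 0.0 tilt [-2.e-04 -8.e-04 -1.e+00] open 40.0 F [0.9 0.2 0.5] ff 0.0 q [ 0.03 -0.31 -0.39  0.   -1.49  1.4 ]
F gauge 0.89 0.33
```

View pics/side1c.png

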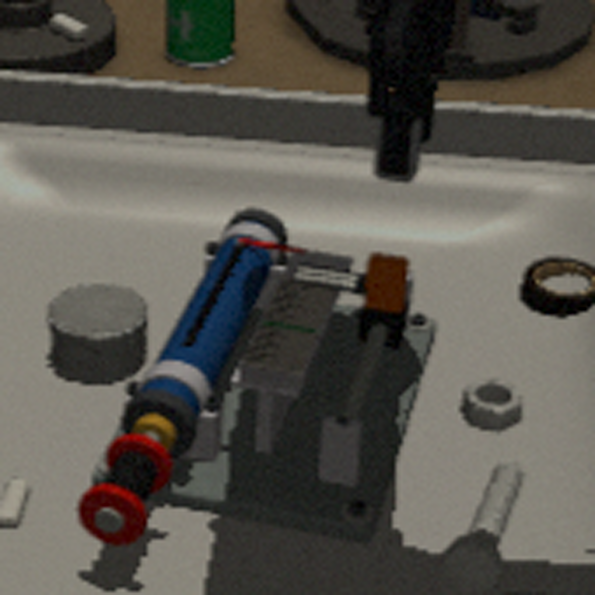

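The gripper stands above the orange grip (at crop px 387,285). Next I descend and pinch it.

Request:
{"name": "arm_command", "arguments": {"targets": [{"x": 0,"y": 0,"z": 0.6,"yaw": 0},{"x": 0,"y": 0,"z": 0.6,"yaw": 0},{"x": 0,"y": 0,"z": 0.5,"yaw": 0},{"x": 0,"y": 0,"z": 0.3,"yaw": 0},{"x": 0,"y": 0,"z": 0.2,"yaw": 0},{"x": 0,"y": 0,"z": 0,"yaw": 0},{"x": 0,"y": 0,"z": 0,"yaw": 0}]}}

```text
clock: 3.75
eef_pos: [0.4345, -0.1857, 0.0786]
tool_rot: [0.997, -0.074, 0.001, 0.0]
contact_force: [-0.5, 0.1, 0.0]
opening: 0.0399
finger_force: 0.0
```

Request:
{"name": "arm_command", "arguments": {"targets": [{"x": 0,"y": 0,"z": 0,"yaw": 0},{"x": 0,"y": 0,"z": 0,"yaw": 0},{"x": 0,"y": 0,"z": 0,"yaw": 0},{"x": 0,"y": 0,"z": 0,"yaw": 0},{"x": 0,"y": 0,"z": 0,"yaw": 0},{"x": 0,"y": 0,"z": 0,"yaw": 0}], "claw": 5, "grip_force": 20}}

```text
clock: 4.35
eef_pos: [0.4343, -0.1859, 0.0784]
tool_rot: [0.997, -0.074, 0.001, 0.0]
contact_force: [-1.5, -0.3, 6.1]
opening: 0.0116
finger_force: 24.3
```

```bash
python3 where.py
```

```text
t 4.35 gauge xyz mm [-58.9 -59.6  78.4] toolx ang - gauge deg 0.0 tilt [ 1.5e-03 -8.0e-04 -1.0e+00] open 11.6 F [-1.5 -0.3  6.1] ff 24.3 q [ 0.03 -0.27 -0.52  0.   -1.32  1.4 ]
F gauge -1.47 -0.54
```

Request:
{"name": "arm_command", "arguments": {"targets": [{"x": 0,"y": -0.2,"z": 0,"yaw": 0},{"x": 0,"y": -0.2,"z": 0,"yaw": 0},{"x": 0,"y": -0.2,"z": 0,"yaw": 0},{"x": 0,"y": -0.2,"z": 0,"yaw": 0},{"x": 0,"y": -0.2,"z": 0,"yaw": 0},{"x": 0,"y": -0.2,"z": 0,"yaw": 0},{"x": 0,"y": -0.04,"z": 0,"yaw": 0},{"x": 0,"y": 0,"z": 0,"yaw": 0}]}}

```text
clock: 5.15
eef_pos: [0.4418, -0.1362, 0.0784]
tool_rot: [0.997, -0.074, 0.001, 0.0]
contact_force: [-0.7, 0.8, 6.1]
opening: 0.0115
finger_force: 24.5
```

```bash
python3 where.py
```

```text
t 5.15 gauge xyz mm [-58.9  -9.5  78.4] toolx ang - gauge deg 0.04 tilt [ 1.6e-03 -5.0e-04 -1.0e+00] open 11.5 F [-0.7  0.8  6.1] ff 24.5 q [ 0.14 -0.3  -0.54  0.   -1.33  1.28]
F gauge -0.86 0.7
```

Request:
{"name": "arm_command", "arguments": {"targets": [{"x": 0,"y": 0,"z": 0,"yaw": 0},{"x": 0,"y": 0,"z": 0,"yaw": 0},{"x": 0,"y": 0,"z": 0,"yaw": 0},{"x": 0,"y": 0,"z": -0.5,"yaw": 0},{"x": 0,"y": 0,"z": -0.8,"yaw": 0},{"x": 0,"y": 0,"z": -0.8,"yaw": 0},{"x": -0.6,"y": 0.8,"z": 0,"yaw": 0},{"x": -0.6,"y": 0.8,"z": 0,"yaw": 0}], "claw": 40}}

```text
clock: 5.95
eef_pos: [0.3841, -0.1929, 0.1619]
tool_rot: [0.997, -0.073, 0.0, -0.0]
contact_force: [0.5, -0.4, -0.3]
opening: 0.0401
finger_force: 0.0
```

Request:
{"name": "arm_command", "arguments": {"targets": [{"x": -0.6,"y": 0.8,"z": 0,"yaw": 0},{"x": 0,"y": 0.8,"z": 0,"yaw": 0},{"x": 0,"y": 0,"z": 0,"yaw": 0}]}}

```text
clock: 6.25
eef_pos: [0.3497, -0.2548, 0.1612]
tool_rot: [0.997, -0.076, -0.0, 0.0]
contact_force: [0.2, 0.8, -0.4]
opening: 0.0399
finger_force: 0.0
```

```bash
python3 where.py; python3 - <<'E'
from workcell import eyes
import cv2, numpy as np
for n in("top","side"):
    c=eyes.camera(n); np.savez(f"{n}1.npz",**c)
    a=c["color"][:,:,::-1]
    a=a[180:240,225:305] if n=="top" else a[160:230,240:330]
    cv2.imwrite(f"pics/{n}2c.png",cv2.resize(a,None,fx=8,fy=8,interpolation=cv2.INTER_CUBIC))
E
```

```text
t 6.25 gauge xyz mm [-132.4 -140.3  161.2] toolx ang - gauge deg -0.23 tilt [-3.e-04 -4.e-04 -1.e+00] open 39.9 F [ 0.2  0.8 -0.4] ff 0.0 q [-0.16 -0.43 -0.48  0.   -1.51  1.58]
F gauge 0.07 0.78
```

View pics/top2c.png

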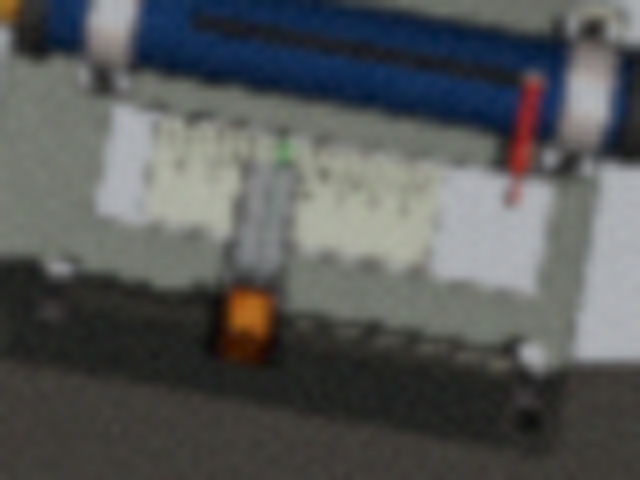

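View pics/side2c.png

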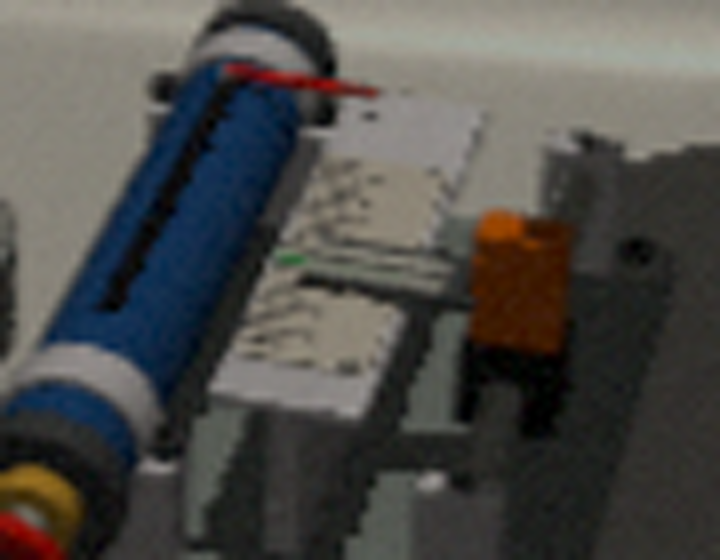

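```bash
cat > rect.py <<'E'
from fit import *
def rect(c,g,sh,z,k=4,X=(-50,20),Y=(-50,30)):
    yy,xx=np.mgrid[0:(X[1]-X[0])*k,0:(Y[1]-Y[0])*k]
    P=np.c_[(X[1]-yy.ravel()/k),Y[0]+xx.ravel()/k,np.full(yy.size,z)]
    uv=(proj(c,w(g,P))+sh).astype(np.float32).reshape(*yy.shape,2)
    return cv2.remap(c["color"][:,:,::-1],uv[...,0],uv[...,1],cv2.INTER_CUBIC)
if __name__=="__main__":
    p=np.load("g.npy"); g=p[:3]; sh={"top":p[7:9],"side":p[9:11]}; A=load("0"); B=load("1")
    rows=[]
    for n in("top","side"):
        r0=rect(A[n],g,sh[n],59.6).astype(int); gr=(r0[...,1]-np.maximum(r0[...,0],r0[...,2])).clip(0)
        cols=np.arange(r0.shape[1])/4-50
        for x in(0,-6,-12,-18,-24):
            i=int((20-x)*4); q=gr[i-6:i+6].sum(0); q=np.where(q>q.max()*.3,q,0); print(n,"green0 x",x,round((q*cols).sum()/q.sum(),2))
        r1=rect(B[n],g,sh[n],59.6).astype(int); gr=(r1[...,1]-np.maximum(r1[...,0],r1[...,2])).clip(0); i=int((20-1)*4); q=gr[i-10:i+10].sum(0); q=np.where(q>q.max()*.3,q,0); print(n,"green1",round((q*cols).sum()/q.sum(),2))
        ps=[]
        for z in(59.6,63):
            im=rect(B[n],g,sh[n],z).copy()
            if z==63:
                l=im.astype(float).mean(2); prof=l[int((20+10)*4):int((20+35)*4)].mean(0); print(n,"prof -26..8",prof[24*4:58*4:4].round(0).astype(int).tolist())
            for y in range(-50,30,10): cv2.line(im,(int((y+50)*4),0),(int((y+50)*4),6 if y else 14),(255,0,255),1)
            ps.append(cv2.convertScaleAbs(im,alpha=1.4))
        rows.append(np.hstack(ps))
    cv2.imwrite("pics/rect1.png",np.vstack(rows))
E
python3 rect.py
```

```text
top green0 x 0 -9.5
top green0 x -6 -9.29
top green0 x -12 -9.56
top green0 x -18 -9.45
top green0 x -24 -9.72
top green1 -9.73
top prof -26..8 [153, 156, 157, 157, 157, 154, 150, 144, 137, 128, 119, 114, 115, 120, 125, 128, 128, 125, 121, 121, 124, 129, 132, 130, 125, 117, 108, 106, 113, 127, 142, 153, 158, 158]
side green0 x 0 -10.55
side green0 x -6 -11.41
side green0 x -12 -10.64
side green0 x -18 -11.26
side green0 x -24 -10.72
side green1 -10.62
side prof -26..8 [119, 120, 123, 125, 124, 119, 110, 97, 84, 77, 78, 88, 103, 115, 116, 108, 95, 86, 85, 93, 103, 109, 107, 98, 83, 65, 48, 37, 34, 37, 49, 66, 84, 100]
```

View pics/rect1.png

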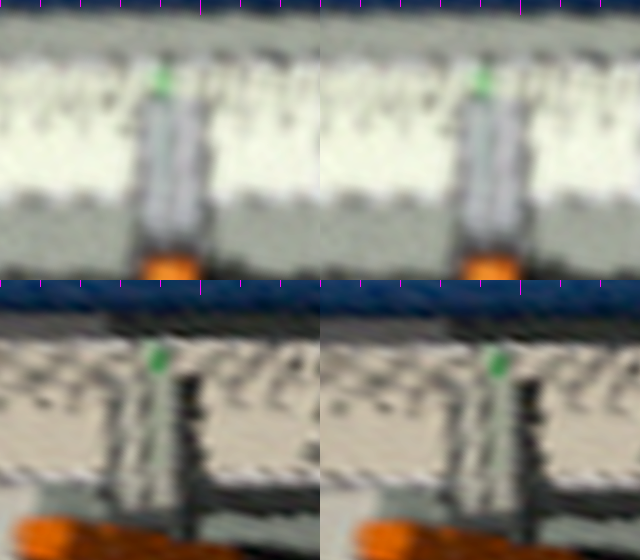

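Both rectified views show the hairline (about -7.5 in the top view, -8.3 in the side view) 2.3 mm past the green line (-9.6 and -10.7). I'll re-grip the cursor and move it back.

Request:
{"name": "arm_command", "arguments": {"targets": [{"x": 0.45,"y": -0.8,"z": 0,"yaw": -0.03},{"x": 0.45,"y": -0.8,"z": 0,"yaw": 0},{"x": 0.45,"y": -0.8,"z": 0,"yaw": 0},{"x": 0.48,"y": -0.87,"z": 0,"yaw": 0},{"x": 0,"y": 0,"z": 0,"yaw": 0},{"x": 0,"y": 0,"z": 0,"yaw": 0},{"x": 0,"y": 0,"z": 0,"yaw": 0}]}}

```text
clock: 7.05
eef_pos: [0.4422, -0.1334, 0.1612]
tool_rot: [0.997, -0.072, -0.0, 0.0]
contact_force: [-0.5, -0.1, -0.6]
opening: 0.0399
finger_force: 0.0
```

```bash
python3 where.py
```

```text
t 7.05 gauge xyz mm [-58.9  -6.6 161.2] toolx ang - gauge deg 0.28 tilt [-4.e-04 -2.e-04 -1.e+00] open 39.9 F [-0.5 -0.1 -0.6] ff 0.0 q [ 0.15 -0.33 -0.42  0.   -1.49  1.28]
F gauge -0.48 -0.16
```

Request:
{"name": "arm_command", "arguments": {"targets": [{"x": 0,"y": 0.07,"z": 0.6,"yaw": 0.035},{"x": 0,"y": 0,"z": 0.6,"yaw": 0},{"x": 0,"y": 0,"z": 0.5,"yaw": 0},{"x": 0,"y": 0,"z": 0.27,"yaw": 0},{"x": 0,"y": 0,"z": 0.1,"yaw": 0},{"x": 0,"y": 0,"z": 0,"yaw": 0},{"x": 0,"y": 0,"z": 0,"yaw": 0}]}}

```text
clock: 7.75
eef_pos: [0.4426, -0.1366, 0.0797]
tool_rot: [0.997, -0.075, 0.001, 0.0]
contact_force: [0.2, -0.0, 0.4]
opening: 0.04
finger_force: 0.0
```

Request:
{"name": "arm_command", "arguments": {"targets": [{"x": 0,"y": 0,"z": 0,"yaw": 0},{"x": 0,"y": 0,"z": 0,"yaw": 0},{"x": 0,"y": 0,"z": 0,"yaw": 0},{"x": 0,"y": 0,"z": 0,"yaw": 0},{"x": 0,"y": 0,"z": 0,"yaw": 0},{"x": 0,"y": 0,"z": 0,"yaw": 0}], "claw": 5}}

```text
clock: 8.35
eef_pos: [0.4424, -0.1364, 0.0793]
tool_rot: [0.997, -0.074, 0.001, 0.0]
contact_force: [-0.4, 0.9, 4.8]
opening: 0.0115
finger_force: 24.0
```

```bash
python3 where.py
```

```text
t 8.35 gauge xyz mm [-58.2  -9.6  79.3] toolx ang - gauge deg -0.03 tilt [ 1.2e-03 -3.0e-04 -1.0e+00] open 11.5 F [-0.4  0.9  4.8] ff 24.0 q [ 0.14 -0.3  -0.54  0.   -1.33  1.28]
F gauge -0.48 0.8
```

Request:
{"name": "arm_command", "arguments": {"targets": [{"x": 0,"y": 0.03,"z": 0,"yaw": 0},{"x": 0,"y": 0.025,"z": 0,"yaw": 0},{"x": 0,"y": 0,"z": 0,"yaw": 0},{"x": 0,"y": 0,"z": 0,"yaw": 0}]}}

```text
clock: 8.75
eef_pos: [0.4421, -0.1386, 0.0793]
tool_rot: [0.997, -0.074, 0.001, 0.0]
contact_force: [-1.5, 0.9, 5.2]
opening: 0.0115
finger_force: 24.1
```

```bash
python3 where.py
```

```text
t 8.75 gauge xyz mm [-58.3 -11.8  79.3] toolx ang - gauge deg -0.03 tilt [ 1.1e-03 -2.0e-04 -1.0e+00] open 11.5 F [-1.5  0.9  5.2] ff 24.1 q [ 0.13 -0.29 -0.54  0.   -1.33  1.29]
F gauge -1.6 0.7
```

Request:
{"name": "arm_command", "arguments": {"targets": [{"x": 0,"y": 0,"z": 0,"yaw": 0},{"x": 0,"y": 0,"z": 0,"yaw": 0},{"x": 0,"y": 0,"z": 0,"yaw": 0},{"x": 0,"y": 0,"z": -0.5,"yaw": 0},{"x": 0,"y": 0,"z": -0.8,"yaw": 0},{"x": 0,"y": 0,"z": -0.8,"yaw": 0},{"x": 0.3,"y": -0.8,"z": 0,"yaw": 0},{"x": 0.5,"y": -0.8,"z": 0,"yaw": 0}], "claw": 40}}

```text
clock: 9.55
eef_pos: [0.4835, -0.0796, 0.1641]
tool_rot: [0.997, -0.075, 0.002, -0.0]
contact_force: [1.0, 0.3, 0.3]
opening: 0.0404
finger_force: 0.0
```

Request:
{"name": "arm_command", "arguments": {"targets": [{"x": 0.5,"y": -0.8,"z": 0,"yaw": 0},{"x": 0.5,"y": -0.8,"z": 0,"yaw": 0},{"x": 0.5,"y": -0.3,"z": 0,"yaw": 0},{"x": 0,"y": 0,"z": 0,"yaw": 1},{"x": 0,"y": 0,"z": 0,"yaw": 1},{"x": 0,"y": 0,"z": 0,"yaw": 1},{"x": 0,"y": 0,"z": 0,"yaw": 1},{"x": 0,"y": 0,"z": 0,"yaw": 1}]}}

```text
clock: 10.35
eef_pos: [0.5534, -0.0138, 0.162]
tool_rot: [0.91, -0.414, -0.0, 0.0]
contact_force: [-0.8, 1.0, 0.2]
opening: 0.0399
finger_force: 0.0
```

Request:
{"name": "arm_command", "arguments": {"targets": [{"x": 0,"y": 0,"z": 0,"yaw": 1},{"x": 0,"y": 0,"z": 0,"yaw": 1},{"x": 0,"y": 0,"z": 0,"yaw": 1},{"x": 0,"y": 0,"z": 0,"yaw": 1},{"x": 0,"y": 0,"z": 0,"yaw": 1},{"x": 0,"y": 0,"z": 0,"yaw": 1},{"x": 0,"y": 0,"z": 0,"yaw": 0.25},{"x": 0,"y": 0,"z": 0,"yaw": 0}]}}

```text
clock: 11.15
eef_pos: [0.5534, -0.0139, 0.1621]
tool_rot: [-0.652, 0.758, 0.0, -0.0]
contact_force: [-0.2, 0.1, 0.4]
opening: 0.04
finger_force: 0.0
```

```bash
python3 where.py; cat > look.py <<'E'
from fit import *
from rect import rect
from workcell import eyes
tag=sys.argv[1]; p=np.load("g.npy"); g=p[:3]; sh={"top":p[7:9],"side":p[9:11]}; out=[]
for n in("top","side"):
    c=eyes.camera(n); np.savez(f"{n}{tag}.npz",**c)
    im=rect(c,g,sh[n],63); l=im.astype(float).mean(2); prof=l[120:220].mean(0); print(n,"prof -26..8",prof[96:232:4].round(0).astype(int).tolist())
    r=rect(c,g,sh[n],64.5,X=(-10,20),Y=(-95,20)).astype(int); rd=(r[...,2]-np.maximum(r[...,0],r[...,1])-40).clip(0); q=rd[4*7:4*19].sum(0); q=np.where(q>q.max()*.3,q,0); print(n,"red pointer y",(q*(np.arange(q.size)/4-95)).sum()/max(q.sum(),1),q.sum())
    out.append(cv2.convertScaleAbs(rect(c,g,sh[n],63,X=(-50,30),Y=(-95,25)),alpha=1.4))
cv2.imwrite(f"pics/look{tag}.png",np.vstack(out)[:600])
E
python3 look.py 2
```

```text
t 11.15 gauge xyz mm [ 33.4 128.1 162.1] toolx ang - gauge deg -90.05 tilt [-8.e-04 -3.e-04 -1.e+00] open 40.0 F [-0.2  0.1  0.4] ff 0.0 q [ 0.34 -0.07 -0.19 -0.   -1.45 -0.49]
F gauge -0.24 0.1
top prof -26..8 [151, 153, 155, 155, 152, 146, 135, 122, 113, 110, 115, 123, 129, 130, 128, 123, 118, 118, 123, 128, 130, 128, 122, 115, 108, 109, 117, 130, 143, 152, 156, 158, 158, 157]
top red pointer y -81.41358101649836 24063
side prof -26..8 [131, 134, 136, 133, 123, 107, 92, 85, 88, 101, 116, 126, 125, 114, 102, 96, 99, 109, 119, 123, 117, 104, 86, 67, 50, 38, 34, 41, 57, 79, 100, 114, 121, 124]
side red pointer y -82.95158290130568 41664
```

Cursor is aligned within about 0.2 mm in both cameras. Next I grip the rod.

Request:
{"name": "arm_command", "arguments": {"targets": [{"x": 0,"y": -0.04,"z": 0.6,"yaw": 0},{"x": 0,"y": 0,"z": 0.6,"yaw": 0},{"x": 0,"y": 0,"z": 0.6,"yaw": 0},{"x": 0,"y": 0,"z": 0.5,"yaw": 0},{"x": 0,"y": 0,"z": 0.35,"yaw": 0},{"x": 0,"y": 0,"z": 0.2,"yaw": 0},{"x": 0,"y": 0,"z": 0,"yaw": 0},{"x": 0,"y": 0,"z": 0,"yaw": 0}], "claw": 50}}

```text
clock: 12.05
eef_pos: [0.5556, -0.014, 0.0495]
tool_rot: [-0.653, 0.758, -0.0, 0.0]
contact_force: [0.5, 0.2, 0.7]
opening: 0.05
finger_force: 0.0
```

Request:
{"name": "arm_command", "arguments": {"targets": [{"x": 0,"y": 0,"z": 0,"yaw": 0},{"x": 0,"y": 0,"z": 0,"yaw": 0},{"x": 0,"y": 0,"z": 0,"yaw": 0},{"x": 0,"y": 0,"z": 0,"yaw": 0},{"x": 0,"y": 0,"z": 0,"yaw": 0},{"x": 0,"y": 0,"z": 0,"yaw": 0},{"x": 0,"y": 0,"z": 0,"yaw": 0}], "claw": 15, "grip_force": 70}}

```text
clock: 12.75
eef_pos: [0.5546, -0.0138, 0.0498]
tool_rot: [-0.652, 0.758, 0.0, -0.0]
contact_force: [-6.5, 2.7, 7.1]
opening: 0.02
finger_force: 68.5
```

```bash
python3 where.py
```

```text
t 12.75 gauge xyz mm [ 34.5 128.3  49.8] toolx ang - gauge deg -90.03 tilt [-9.e-04  2.e-04 -1.e+00] open 20.0 F [-6.5  2.7  7.1] ff 68.5 q [ 0.34 -0.01 -0.34 -0.   -1.24 -0.49]
F gauge -6.87 1.67
```

Request:
{"name": "arm_command", "arguments": {"targets": [{"x": -0.2,"y": 0,"z": 0,"yaw": 0},{"x": -0.2,"y": 0,"z": 0,"yaw": 0},{"x": -0.2,"y": 0,"z": 0,"yaw": 0},{"x": -0.2,"y": 0,"z": 0,"yaw": 0},{"x": -0.2,"y": 0,"z": 0,"yaw": 0},{"x": -0.2,"y": 0,"z": 0,"yaw": 0},{"x": -0.2,"y": 0,"z": 0,"yaw": 0},{"x": -0.1,"y": 0,"z": 0,"yaw": 0}]}}

```text
clock: 13.55
eef_pos: [0.563, 0.0427, 0.0498]
tool_rot: [-0.652, 0.758, -0.001, -0.003]
contact_force: [-6.7, -11.3, 7.0]
opening: 0.0196
finger_force: 68.7
```

Request:
{"name": "arm_command", "arguments": {"targets": [{"x": 0,"y": 0,"z": 0,"yaw": 0},{"x": 0,"y": 0,"z": 0,"yaw": 0},{"x": 0,"y": 0,"z": 0,"yaw": 0}]}}

```text
clock: 13.85
eef_pos: [0.5629, 0.0424, 0.0498]
tool_rot: [-0.652, 0.758, -0.001, -0.003]
contact_force: [-7.4, -9.4, 7.0]
opening: 0.0199
finger_force: 68.7
```

```bash
python3 where.py; python3 look.py 3
```

```text
t 13.85 gauge xyz mm [ 34.5 185.2  49.8] toolx ang - gauge deg -90.09 tilt [-0.003 -0.005 -1.   ] open 19.9 F [-7.4 -9.4  7. ] ff 68.7 q [ 0.43  0.02 -0.31  0.   -1.24 -0.58]
F gauge -5.96 -10.39
top prof -26..8 [143, 145, 146, 145, 143, 138, 128, 115, 105, 103, 107, 114, 120, 121, 119, 115, 110, 110, 114, 120, 123, 120, 115, 108, 102, 102, 109, 121, 133, 142, 147, 149, 149, 147]
top red pointer y -24.78772131246601 16549
side prof -26..8 [17, 17, 17, 17, 17, 18, 18, 18, 17, 17, 17, 18, 18, 18, 18, 17, 16, 16, 16, 16, 16, 17, 17, 17, 17, 17, 17, 17, 15, 14, 14, 14, 14, 14]
side red pointer y 0.0 0
```

Request:
{"name": "arm_command", "arguments": {"targets": [{"x": -0.15,"y": 0,"z": 0,"yaw": 0},{"x": -0.13,"y": 0,"z": 0,"yaw": 0},{"x": -0.1,"y": 0,"z": 0,"yaw": 0},{"x": 0,"y": 0,"z": 0,"yaw": 0},{"x": 0,"y": 0,"z": 0,"yaw": 0},{"x": 0,"y": 0,"z": 0,"yaw": 0}]}}

```text
clock: 14.55
eef_pos: [0.5651, 0.057, 0.0498]
tool_rot: [-0.652, 0.758, -0.001, -0.003]
contact_force: [-7.1, -11.0, 7.8]
opening: 0.0198
finger_force: 68.7
```

```bash
python3 where.py; python3 look.py 4; python3 -c "
import cv2;a=cv2.imread('pics/look4.png')[:320,160:];cv2.imwrite('pics/l4.png',cv2.resize(a,None,fx=1.8,fy=1.8))"
```

```text
t 14.55 gauge xyz mm [ 34.5 199.9  49.8] toolx ang - gauge deg -90.1 tilt [-0.0033 -0.0057 -1.    ] open 19.8 F [ -7.1 -11.    7.8] ff 68.7 q [ 0.46  0.03 -0.3   0.   -1.24 -0.61]
F gauge -5.4 -11.97
top prof -26..8 [141, 143, 144, 144, 142, 135, 124, 112, 103, 101, 106, 113, 119, 121, 119, 114, 109, 109, 113, 118, 121, 119, 114, 107, 101, 101, 108, 120, 132, 141, 145, 147, 147, 146]
top red pointer y -10.039496391590838 12748
side prof -26..8 [20, 20, 19, 18, 17, 17, 17, 18, 18, 18, 18, 18, 19, 20, 20, 19, 18, 18, 18, 18, 18, 18, 18, 18, 18, 18, 17, 17, 17, 18, 18, 18, 19, 19]
side red pointer y 0.0 0
```

View pics/l4.png

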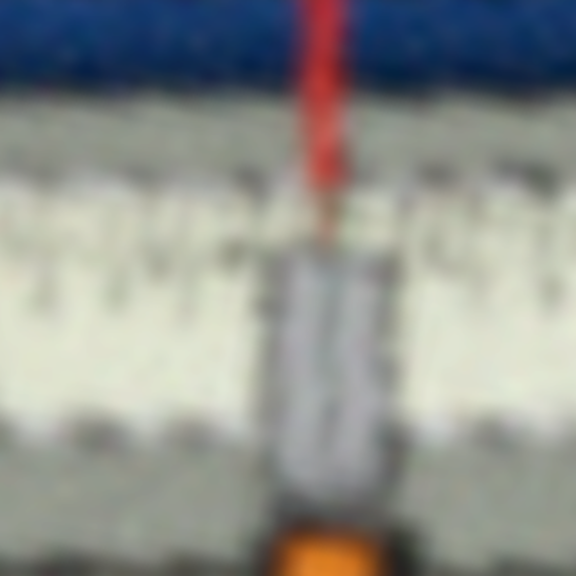

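In the picture the pointer (column about 326) is in line with the hairline (about 330, at 7.2 px/mm). That is within 1 mm, and the cursor has not moved. I'll let it settle and hand in.

Request:
{"name": "arm_command", "arguments": {"targets": [{"x": 0,"y": 0,"z": 0,"yaw": 0},{"x": 0,"y": 0,"z": 0,"yaw": 0},{"x": 0,"y": 0,"z": 0,"yaw": 0},{"x": 0,"y": 0,"z": 0,"yaw": 0},{"x": 0,"y": 0,"z": 0,"yaw": 0}]}}

```text
clock: 15.15
eef_pos: [0.5651, 0.057, 0.0498]
tool_rot: [-0.652, 0.758, -0.001, -0.003]
contact_force: [-6.5, -11.9, 8.9]
opening: 0.02
finger_force: 68.7
```

```bash
python3 where.py; python3 -c "
from workcell import env
print(env.sign_off())"
```

```text
t 15.15 gauge xyz mm [ 34.5 199.9  49.8] toolx ang - gauge deg -90.11 tilt [-0.0033 -0.0057 -1.    ] open 20.0 F [ -6.5 -11.9   8.9] ff 68.7 q [ 0.46  0.03 -0.3   0.   -1.24 -0.61]
F gauge -4.63 -12.74
the job is handed in; nothing more can be done
None
```

I handed the job in at about 15 s: by camera, the hairline is within about 0.2 mm of the green check line and the red pointer within about 1 mm of the hairline, with the rod held steady in the fingers; the hand-in returned no verdict.

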